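# Close the filter box and hold its panel shut

### The arm

A 6-joint arm with a two-finger parallel gripper is mounted at the origin on the work surface. World frame = base frame: x ahead of the robot, y to its left, z up, the work surface at z = 0. Lengths are in m, angles in degrees, forces in N, time in s.
With the tool pointing down it reaches from about 0.25 to 0.775 m from the base axis. Payload 8.9 kg.
Tool frame: the origin (TCP) lies on the front face of the gripper's body, between the roots of the fingers; the fingertips stand 73 mm ahead of it and the grasp point (between the pads) lies 54 mm ahead of it; z points along the fingers, y is the line along which they close (so a half turn about z gives the same grasp; the last joint's range is limited). The gripper opens to 85 mm and grips with 20 to 120 N. Pads are 22 mm wide; open, the fingers measure 114 mm over their backs; the gripper's body (76 mm by 85 mm) begins 54 mm behind the grasp point. The pads swing forward as they close: fully open they stand 13 mm farther back than shut.
Start: joints at [62.779, 16.656, -8.789, 64.555, 0, 82.019], TCP at [0.173, 0.496, 0.304] pointing down, gripper open.
Joint ranges: [-144.48, 144.48], [-52.06, 99.96], [-74.48, 78.29], [-112.23, 115.85], [-86.99, 84.42], [-180, 180]. Speed limits (degrees/s): [127.2, 127.2, 159.86, 180, 180, 180].

### API

Orientations are given as [roll, pitch, yaw] about the fixed x, y, z axes, in that order (R = Rz(yaw) Ry(pitch) Rx(roll)).
In Python, from station import telemetry, imaging, arm gives the robot as it stands. The module is installed in compiled form; this text tells all that it offers.
- The arm moves only by the shell command python3 -m handwheel 'ROWS'. ROWS is JSON, one flat list of numbers, 5 for each row, row after row: the shift along the tool's x, y, z in units of 5 cm (1.0 is 5 cm), then the turn about the tool's z in units of 120 degrees (1.0 is 120 degrees), then the gripper command: -1 is shut, 1 is fully open, values between are in proportion. In form: [tx, ty, tz, spin, grip, tx, ty, tz, spin, grip, ...]. A call has 1 to 5 rows; each row shifts and turns the commanded pose from where the row before left it, along the tool's axes as they then stand; what a row does not reach is not made up. A row lasts 1/10 s, in which the tool goes at most 50 mm and 8.59 degrees, less where a joint would pass 70% of its speed; a pose out of reach is approached as far as the arm can. A call with a number of a shift or a turn outside -1 to 1 is refused whole. A call with a gripper value outside its range is refused whole. The fingers move at their own pace and stop on an object; the grip force is fixed at half the most. Time passes only in rows, so rows that do not move let the fingers close. It gives the time, the measured TCP pose, the force, the opening and the grip force at its end, in the units of the state.
- telemetry.state(): the state, without advancing time (a new reading comes with each control period).
- imaging.capture(name): name is "side" or "top" or "wrist"; returns the picture (384x512x3 uint8, red, green, blue); there is no depth.
- imaging.camera_params(name): a dict with "intrinsics" (3x3 intrinsics, pixels), "position" and "rotation" of the camera in the world; the wrist camera has in their place "tool_from_camera" (4x4, takes a point from camera to tool coordinates, whose origin is the TCP and whose axes are the flange's). Camera axes: x right, y up, looking along -z (the intrinsics and any distortion apply to the point x, -y, -z); pixel columns grow to the right and rows downward; lengths in m; the calibration is good to about 2 mm. The wrist camera is an equidistant fisheye: a pixel r from the principal point sees the ray r / f radians off the axis. A picture is of the moment at which its call begins: read the wrist's pose just before it. camera_params takes no time and is no camera call.
- arm.finish_job(): hands the job in; it is judged then, once.
Trained networks look in the newest picture that a camera, given by its name, has taken for a name from the list of things; names that differ only in an ending like _2 or _b are one class to them, and where a whole thing is asked for, a point or a joint stands for the part that bears it (a point fixed in the world has none). Each returns a list of dicts, best first, with "p" (0 to 1); they miss things now and then, are a little off and sometimes report something else, mostly with a low value. They report only what shows in the picture. A call takes as long as a camera call.
- imaging.spot_in(name, camera): "bbox" ([left, top, right, bottom] in pixels, round what is visible of it).
- imaging.pinpoint(name, camera): "point" ([row, column] in pixels: a listed point, or the origin of a listed thing).
The state is a dict: "time": time; "joints": joint angles; "dq": joint speeds; "effort": joint torques, N m; "ee_pos": TCP position; "ee_rot": TCP orientation; "contact_force": force on the tool from outside, world axes, zero at the start; "wrist_torque": the same for the moment, N m; "opening": opening from 0.0 (shut) to 1.0 (fully open); "gripper_force": force on a finger pad.
Only numpy, scipy, OpenCV 4.12 (cv2) and the standard library are available. Lean on these libraries where they do the work, as an engineer would, in place of code of your own. Each camera call takes 0.05 s, during which the arm holds its last target. There are 200 camera calls.

### The job

Close the pellet loader's filter box for its leak check: first flip the black cam lever fully over, away from the robot, to free the raised access panel; then turn the wing of the panel's quarter-turn fastener until it lines up with the two index marks on the frame, and only then press the panel fully home against the frame. Finish while still holding the panel pressed with the gripper, and leave the other things on the bench where they are.

Things in the scene. Friction and masses are not known exactly. Their poses are not given: they have to be found in the camera images.
- filter_box: cream filter box, fixed: 210 mm (x) by 285 mm (y -135 to +150), deck 85 mm high. Origin on the bench under the panel's centre; z up, x away from the robot (yaw within 0.3 rad), y to the lever's side. On the deck: the grey panel frame, 170 x 146 mm, rim 121 mm high, seating ledge 115 mm high; beside it the lever's bracket (50 mm along x, y 78 to 122, 118 mm high)
- panel (a joint): aluminium panel, 144 x 120 x 6 mm, slides up and down only. 0 = raised on springs (top at 129 mm, 8 mm proud of the rim), 0.008 m = home, flush with the rim. Springs push back about 5 N raised, 11 N home; let go, it rises. Lever not thrown: it stops about 1 mm down. Fastener more than about 0.2 rad off: its crossbar stops the panel about 2 mm down
- panel_press (a point): a bare spot on the panel's top, 38 mm from its centre on the side away from the lever (-y of the box), where it can be pressed; moves with the panel. Pressing elsewhere on it, or down through the gripped fastener, serves as well
- fastener (a joint): quarter-turn fastener at the panel's centre, axis vertical; grows counter-clockwise from above. 0 = wing along the line of the index marks (the box's x), its crossbar over the slot under the panel. Starts at 1.0 to 1.5, so it is turned clockwise. Stops at -0.6 and 1.7, none at 0; friction about 0.06 N m, stays where left
- wing (a point): point on the fastener's axis at the height to grip its steel wing: an upright bar 44 mm long, 10 mm thick, 28 mm tall on a disc 42 mm across and 5 mm thick that lies on the panel. The point is 22 mm above the panel's top, 11 mm below the wing's top; its x axis is along the wing. Moves with the panel
- lever (a joint): black cam lever, a round bar 12 mm thick, 75 mm long, on a level axle along the box's y. 0 = locked, leaning 50 degrees from upright towards the robot (-x of the box); grows as the tip goes up and over, away from the robot; stop at 1.75 (leaning 50 degrees away). Starts at 0 to 0.12; friction about 0.12 N m, stays where left
- lever_tip (a point): centre of the lever's rounded free end, 75 mm from the axle
- lever_pivot (a point): point on the lever's axle in the plane in which the bar swings, fixed on the box at its (0, 108.5, 108.5) mm
- index_front (a point): top of the near index mark, a plain steel bar 13 mm long, 8 wide, 6 high on the frame's rim (carried down its outer face), 78.5 mm before the panel's centre
- index_back (a point): top of the far index mark, the same, 78.5 mm beyond the panel's centre
- jar: a closed jar, 56 mm across, 85 mm tall; a bystander, origin in or under its middle. Leave it be
- bottle: a closed white bottle, 60 mm across, 160 mm tall; a bystander, origin in or under its middle. Leave it be
- screwdriver: a screwdriver lying flat; a bystander, origin in or under its middle. Leave it be
- wrench: a wrench lying flat; a bystander, origin in or under its middle. Leave it be
- caliper: a caliper lying flat, 190 mm long; a bystander, origin in or under its middle. Leave it be
- seal_ring: a black seal ring, 40 mm across, 8 mm thick, lying on the filter box's deck beside the frame; a bystander, origin in or under its middle. Leave it be
- cap: a white moulded cap, 38 mm across, 26 mm tall, standing on the filter box's deck beside the frame; a bystander, origin in or under its middle. Leave it be

How it is judged (in metres and radians):
On the way, in this order (a step that is already met when the one before it is completed fails the run):
1. the cam lever is thrown over, the panel still raised (value of joint lever above 1.45 rad and value of joint panel below 0.004 m), for 0.2 s.
2. the fastener's wing lines up with the index marks (value of joint fastener between -0.2 and 0.2 rad), for 0.2 s.
At the end, for the whole second after the job is handed in: The lever is thrown over (above 1.45 rad), the wing is within 0.24 rad of the index marks, the panel is pressed down at least 6.5 of its 8 mm, and the gripper's fingers bear on it (or on its fastener) with more than 4 N, still holding it at the end (value of joint lever above 1.45 rad and value of joint fastener between -0.24 and 0.24 rad and value of joint panel above 0.0065 m and contact force between the fingers and filter_box above 4 N); the arm keeps its last pose, push and grip.
It fails at once if a bystander is moved by more than 40 mm (distance of any of jar, bottle, screwdriver, wrench, caliper, seal_ring, cap from where it was at the start of the episode above 0.04 m).
It also fails if it takes over 51 s, if anything falls off the work surface, if the arm or the gripper's body presses on something with over 40 N, if the wrist force passes 120 N, or if a joint passes its speed limit or range.

## Working session

There is one attempt and no reset: what is moved stays moved. The work goes in short steps, Python scripts to look and compute and a shell command to move; the robot and the scene stay as the last step left them, time stands still between calls to the robot, and variables do not carry over. Pictures are saved under pics/ and viewed, at most 10 in all, crops included, and the job is handed in when it is done.

```bash
mkdir -p pics; cat > h.py <<'E'
import numpy as np, cv2
from scipy.spatial.transform import Rotation as R
from station import telemetry, imaging, arm
def ray(cam,rc,st=None):
    P=imaging.camera_params(cam); K=np.array(P["intrinsics"]); 
    u=(rc[1]-K[0,2])/K[0,0]; v=(rc[0]-K[1,2])/K[1,1]
    if cam=="wrist":
        th=np.hypot(u,v); s=np.sin(th)/max(th,1e-9); d=np.array([u*s,-v*s,-np.cos(th)])
        T=np.array(P["tool_from_camera"]); st=st or telemetry.state()
        Rw=R.from_euler('xyz',st["ee_rot"],degrees=True).as_matrix()
        return Rw@T[:3,3]+np.array(st["ee_pos"]), Rw@T[:3,:3]@d
    d=np.array([u,-v,-1.]); d/=np.linalg.norm(d)
    return np.array(P["position"]), np.array(P["rotation"])@d
def atz(o,d,z): return o+d*(z-o[2])/d[2]
def tri(rays):
    A=sum(np.eye(3)-np.outer(d,d) for o,d in rays); b=sum((np.eye(3)-np.outer(d,d))@o for o,d in rays)
    return np.linalg.solve(A,b)
E
python3 - <<'E'
from h import *
print(telemetry.state())
print(imaging.camera_params("side").keys(), imaging.camera_params("wrist"))
ims=[]
for c in ("top","side"):
    ims.append(imaging.capture(c)[:,:,::-1])
    for n in ("wing","lever_tip","lever_pivot","index_front","index_back","panel_press"):
        r=imaging.pinpoint(n,c)
        z=dict(wing=.151,lever_tip=.157,lever_pivot=.1085,index_front=.127,index_back=.127,panel_press=.129)[n]
        print(c,n,[(np.round(q["point"],1),round(q["p"],2),np.round(atz(*ray(c,q["point"]),z),4)) for q in r[:2]])
cv2.imwrite("pics/a.png",cv2.resize(np.hstack(ims),(800,300)))
E
```

```text
{'time': 0.0, 'joints': array([ 6.27787499e+01,  1.66901075e+01, -8.82867624e+00,  6.45555734e+01,
       -1.03331521e-03,  8.20197034e+01]), 'dq': array([ 0.02095983, -0.01888569, -0.1572093 , -0.06793301,  0.04734706,
       -0.03942352]), 'effort': array([ 3.16233905e-03, -5.37143648e+01,  3.31371367e+01,  1.60070357e-02,
       -1.09060912e-05, -1.24440857e-05]), 'ee_pos': array([0.17284871, 0.49538013, 0.30333714]), 'ee_rot': array([-1.79926220e+02, -9.29987830e-03,  1.60759041e+02]), 'contact_force': array([-0.49888263, -0.21984268,  0.00505203]), 'wrist_torque': array([-0.04125734,  0.00904915, -0.0497953 ]), 'gripper_force': 0.0, 'opening': 0.999843933995076}
dict_keys(['intrinsics', 'position', 'rotation']) {'intrinsics': array([[297.31863964,   0.        , 254.61854131],
       [  0.        , 297.31863964, 187.69746498],
       [  0.        ,   0.        ,   1.        ]]), 'tool_from_camera': array([[ 2.17974407e-04,  9.62009812e-01,  2.73014787e-01,
         7.02659115e-02],
       [ 9.99999900e-01, -3.16449194e-04,  3.16659931e-04,
        -3.90417215e-04],
       [ 3.91025270e-04,  2.73014691e-01, -9.62009785e-01,
        -6.91309026e-02],
       [ 0.00000000e+00,  0.00000000e+00,  0.00000000e+00,
         1.00000000e+00]])}Traceback (most recent call last):
  File "<stdin>", line 10, in <module>
  File "h.py", line 14, in atz
    def atz(o,d,z): return o+d*(z-o[2])/d[2]
                                        ~^^^
IndexError: invalid index to scalar variable.
```

```bash
python3 - <<'E'
s=open('h.py').read()
s=s.replace('''np.array(P["rotation"])@d''','''R.from_euler('xyz',P["rotation"],degrees=True).as_matrix()@d''')
open('h.py','w').write(s)
E
python3 - <<'E'
from h import *
for c in ("top","side"): print({k:np.round(v,3) for k,v in imaging.camera_params(c).items()})
ims=[]
for c in ("top","side"):
    ims.append(imaging.capture(c)[:,:,::-1])
cv2.imwrite("pics/a.png",cv2.resize(np.hstack(ims),(800,300)))
for c in ("top","side"):
    for n in ("wing","lever_tip","lever_pivot","index_front","index_back","panel_press"):
        r=imaging.pinpoint(n,c)
        z=dict(wing=.151,lever_tip=.157,lever_pivot=.1085,index_front=.127,index_back=.127,panel_press=.129)[n]
        print(c,n,[(np.round(q["point"],1),round(q["p"],2),np.round(atz(*ray(c,q["point"]),z),4)) for q in r[:2]])
E
```

```text
{'intrinsics': array([[351.728,   0.   , 252.703],
       [  0.   , 351.728, 189.769],
       [  0.   ,   0.   ,   1.   ]]), 'position': array([0.533, 0.003, 1.091]), 'rotation': array([  2.622,  -1.282, -88.664])}
{'intrinsics': array([[414.528,   0.   , 257.408],
       [  0.   , 414.528, 196.182],
       [  0.   ,   0.   ,   1.   ]]), 'position': array([ 0.563, -0.684,  0.701]), 'rotation': array([48.978,  0.99 , -3.215])}
top wing [(array([191.7, 222.2]), 0.65, array([0.569 , 0.0643, 0.151 ]))]
top lever_tip [(array([203.2, 172.8]), 0.48, array([0.5352, 0.1934, 0.157 ]))]
top lever_pivot [(array([186.6, 184.8]), 0.89, array([0.5823, 0.1715, 0.1085]))]
top index_front [(array([220.6, 212.5]), 0.64, array([0.4904, 0.0901, 0.127 ]))]
top index_back [(array([167.5, 229.3]), 0.84, array([0.637 , 0.0482, 0.127 ]))]
top panel_press [(array([195.5, 233.2]), 0.8, array([0.5602, 0.0355, 0.129 ]))]
side wing [(array([160.5, 243. ]), 0.78, array([0.5638, 0.0726, 0.151 ]))]
side lever_tip [(array([131.7, 229.5]), 0.51, array([0.5344, 0.186 , 0.157 ]))]
side lever_pivot [(array([152.8, 250.6]), 0.58, array([0.5836, 0.1618, 0.1085]))]
side index_front [(array([165.8, 214.1]), 0.89, array([0.4965, 0.0902, 0.127 ])), (array([210.1, 217.7]), 0.35, array([ 0.5072, -0.0613,  0.127 ]))]
side index_back [(array([174.5, 281.6]), 0.72, array([0.6487, 0.0456, 0.127 ]))]
side panel_press [(array([178., 244.]), 0.57, array([0.5641, 0.037 , 0.129 ]))]
```

View pics/a.png

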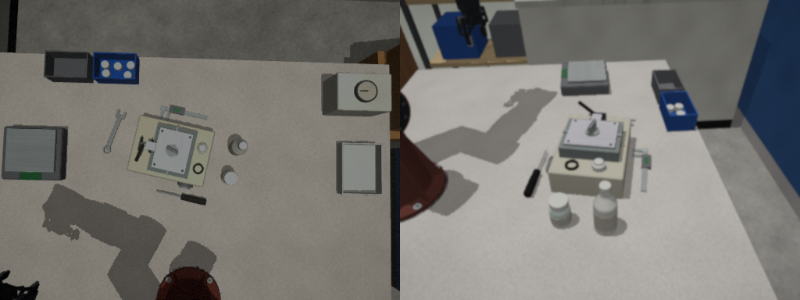

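The top view shows the box at about (170,155), with its lever on the left at (140,150). The side view shows the wing, lever, seal ring and cap as described.

```bash
python3 -m handwheel '[-0.56,-0.29,0,0,-1,-0.56,-0.29,0,0,-1,-0.56,-0.29,0,0,-1,-0.56,-0.29,0,0,-1,-0.56,-0.29,0,0,-1]'
python3 -m handwheel '[-0.56,-0.29,0,0,-1,-0.56,-0.29,0,0,-1,-0.56,-0.29,0,0,-1,-0.56,-0.29,0,0,-1,-0.56,-0.29,0,0,-1]'
python3 -m handwheel '[-0.56,-0.29,0,0,-1,-0.56,-0.29,0,0,-1,-0.56,-0.29,0,0,-1,-0.56,-0.29,0,0,-1,-0.56,-0.29,0,0,-1]'
python3 -m handwheel '[0,0,0,0,-1,0,0,0,0,-1]'
cat > look.py <<'E'
from h import *
import sys
Z=dict(wing=.151,lever_tip=.157,lever_pivot=.1085,index_front=.127,index_back=.127,panel_press=.129)
st=telemetry.state(); im=imaging.capture("wrist")
cv2.imwrite(sys.argv[1],im[:,:,::-1])
print(np.round(st["ee_pos"],4),np.round(st["ee_rot"],2),st["opening"])
for n in Z:
    print(n,[(np.round(q["point"],1),round(q["p"],2),np.round(atz(*ray("wrist",q["point"],st),Z[n]),4)) for q in imaging.pinpoint(n,"wrist")[:2]])
E
python3 look.py pics/b.png
```

```text
time: 1.3
ee_pos: [0.282, 0.3802, 0.304]
ee_rot: [180.0, 0.0, 160.8]
contact_force: [0.5, 0.0, -0.1]
opening: 0.143
gripper_force: 0.0
time: 1.8
ee_pos: [0.3904, 0.2655, 0.304]
ee_rot: [180.0, 0.0, 160.8]
contact_force: [0.3, 0.7, 0.3]
opening: -0.007
gripper_force: 0.0
time: 2.3
ee_pos: [0.4987, 0.1508, 0.304]
ee_rot: [180.0, 0.0, 160.8]
contact_force: [0.6, 0.4, -0.1]
opening: -0.0
gripper_force: 0.0
time: 2.5
ee_pos: [0.4979, 0.1516, 0.3037]
ee_rot: [-180.0, -0.0, 160.7]
contact_force: [0.3, -0.3, -1.0]
opening: -0.001
gripper_force: 0.0
[0.4979 0.1516 0.3037] [-1.8000e+02 -4.0000e-02  1.6068e+02] -0.001135014701213728
wing []
lever_tip [(array([223.9, 312.6]), 0.84, array([0.5327, 0.1878, 0.157 ]))]
lever_pivot [(array([255. , 305.7]), 0.73, array([0.5864, 0.1751, 0.1085]))]
index_front [(array([205.2, 185. ]), 0.61, array([0.492 , 0.0874, 0.127 ])), (array([286.7, 135.4]), 0.52, array([ 0.5581, -0.0035,  0.127 ]))]
index_back [(array([256.7, 306. ]), 0.18, array([0.5774, 0.1748, 0.127 ]))]
panel_press [(array([280. , 166.3]), 0.89, array([0.5582, 0.0361, 0.129 ]))]
```

View pics/b.png

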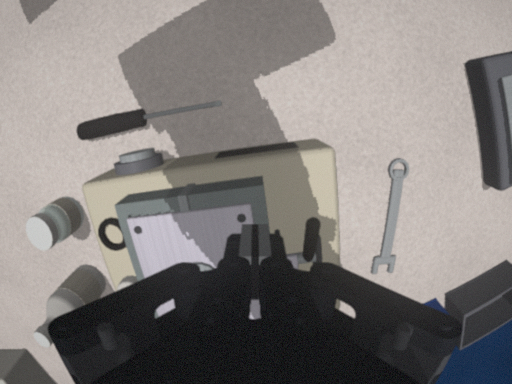

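The wrist view shows the lever bar at about (313,238), just right of the closed fingers. The bracket is below it, and the seal ring, cap and jar are on the left. I'll lower the fingers on the robot side of the lever tip.

```bash
python3 -m handwheel '[0.2,0.43,0,0,-1,0.19,0.44,0,0,-1,0,0,0.6,0,-1,0,0,0.6,0,-1,0,0,0.6,0,-1]'
python3 -m handwheel '[-0.25,0.01,0,0,-1,-0.25,0.01,0,0,-1,-0.25,0.01,0,0,-1,-0.25,0.01,0,0,-1]'
python3 -m handwheel '[-0.25,0.01,0,0,-1,-0.25,0.01,0,0,-1,-0.25,0.01,0,0,-1,-0.25,0.01,0,0,-1]'
```

```text
time: 3.35
ee_pos: [0.4936, 0.2001, 0.2132]
ee_rot: [180.0, 0.0, 160.8]
contact_force: [0.5, 0.1, 0.8]
opening: -0.0
gripper_force: 0.0
time: 3.75
ee_pos: [0.543, 0.1851, 0.2161]
ee_rot: [179.9, 0.0, 160.8]
contact_force: [-3.2, 2.0, 3.2]
opening: -0.006
gripper_force: 2.2
time: 4.15
ee_pos: [0.5908, 0.17, 0.2151]
ee_rot: [180.0, 0.0, 160.8]
contact_force: [-5.2, 0.3, -1.2]
opening: -0.0
gripper_force: 2.1
```

```bash
python3 -m handwheel '[-0.2,0.01,0,0,-1,-0.15,0,0,0,-1]'
python3 -m handwheel '[-0.1,0,0,0,-1,-0.05,0,0,0,-1]'
python3 - <<'E'
from h import *
for c in ("side","top"):
    im=imaging.capture(c)[:,:,::-1]
    for n in ("lever_tip","lever_pivot"): print(c,n,[(np.round(q["point"],1),round(q["p"],2),np.round(atz(*ray(c,q["point"]),.157),4)) for q in imaging.pinpoint(n,c)[:2]])
    if c=="side": cv2.imwrite("pics/c.png",cv2.resize(im[90:230,170:330],(800,700))[:600])
E
```

```text
time: 4.35
ee_pos: [0.6072, 0.1641, 0.2143]
ee_rot: [-180.0, 0.0, 160.7]
contact_force: [-4.4, -1.3, 0.0]
opening: -0.0
gripper_force: 1.8
time: 4.55
ee_pos: [0.6137, 0.162, 0.214]
ee_rot: [-180.0, 0.0, 160.7]
contact_force: [-3.3, -2.4, 0.2]
opening: 0.001
gripper_force: 1.9
side lever_tip [(array([135.5, 275.5]), 0.62, array([0.6448, 0.1598, 0.157 ])), (array([280.4, 207.6]), 0.34, array([ 0.4964, -0.2609,  0.157 ]))]
side lever_pivot [(array([149.2, 254. ]), 0.97, array([0.5904, 0.1064, 0.157 ]))]
top lever_tip []
top lever_pivot [(array([187.2, 183.1]), 0.95, array([0.5782, 0.1676, 0.157 ]))]
```

View pics/c.png

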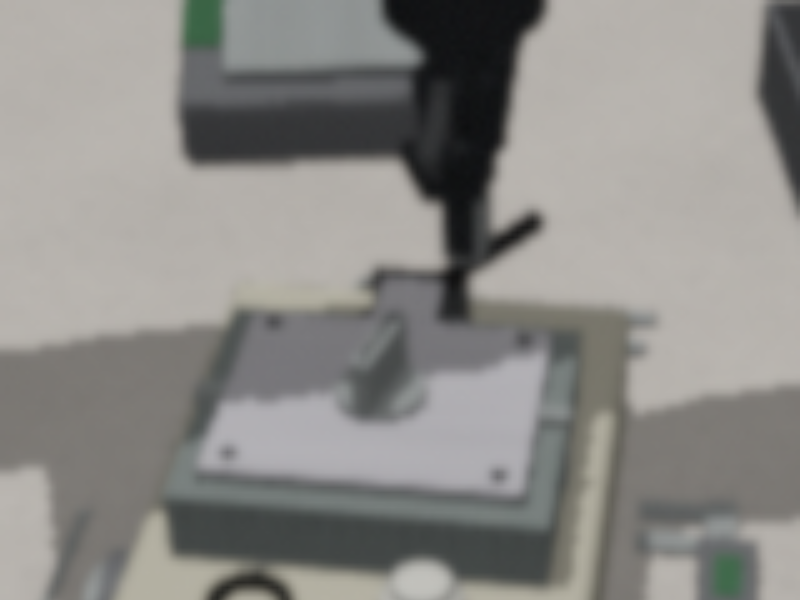

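The side crop shows the lever leaning well away from the robot, with its tip at crop (540,220) and the fingers touching it. I'll nudge it until it meets the stop.

```bash
python3 -m handwheel '[-0.06,0,0,0,-1,-0.06,0,0,0,-1]'
```

```text
time: 5.05
ee_pos: [0.6179, 0.1605, 0.214]
ee_rot: [-179.9, -0.1, 160.8]
contact_force: [-6.2, -6.1, 3.7]
opening: -0.001
gripper_force: 3.9
```

```bash
python3 -m handwheel '[-0.06,0,0,0,-1]';python3 -m handwheel '[-0.06,0,0,0,-1]'
```

```text
time: 5.15
ee_pos: [0.6204, 0.1594, 0.2139]
ee_rot: [-179.9, -0.2, 160.8]
contact_force: [-12.1, -3.8, 4.7]
opening: 0.002
gripper_force: 6.5
time: 5.25
ee_pos: [0.6216, 0.1588, 0.2135]
ee_rot: [-179.9, -0.4, 160.8]
contact_force: [-21.6, -0.9, 9.1]
opening: -0.002
gripper_force: 10.6
```

```bash
python3 -m handwheel '[0.15,0,0,0,-1,0.2,0,-0.2,0,-1,0,0,-0.6,0,-1,0,0,-0.6,0,-1,0,0,-0.6,0,-1]'
python3 -m handwheel '[-0.3,-0.5,0,0,0,-0.4,-0.5,0,0,1,-0.4,-0.5,0,0,1,-0.4,-0.5,0,0,1,0,0,0,0,1]'
python3 -m handwheel '[0,0,0,0,1,0,0,0,0,1]'
python3 look.py pics/d.png
python3 - <<'E'
import cv2
im=cv2.imread('pics/d.png');cv2.imwrite('pics/d2.png',cv2.resize(im,(800,600)))
E
```

```text
time: 5.75
ee_pos: [0.6081, 0.1652, 0.3161]
ee_rot: [179.9, 0.1, 160.8]
contact_force: [0.3, -0.2, -0.6]
opening: -0.003
gripper_force: 0.0
time: 6.25
ee_pos: [0.6473, 0.0424, 0.3146]
ee_rot: [179.9, 0.1, 160.6]
contact_force: [-0.3, 0.3, -0.6]
opening: 0.846
gripper_force: 0.0
time: 6.45
ee_pos: [0.6459, 0.0463, 0.3144]
ee_rot: [179.9, 0.0, 160.8]
contact_force: [-0.6, -0.9, -0.5]
opening: 0.998
gripper_force: 0.0
[0.6459 0.0463 0.3144] [1.7994e+02 3.0000e-02 1.6081e+02] 0.9982998570443514
wing [(array([ 90.8, 250.5]), 0.59, array([0.5676, 0.0698, 0.151 ])), (array([172.3, 102.5]), 0.45, array([ 0.5846, -0.0743,  0.151 ]))]
lever_tip [(array([148.4, 389.2]), 0.59, array([0.6448, 0.1636, 0.157 ]))]
lever_pivot [(array([ 83.5, 363. ]), 0.74, array([0.5899, 0.1744, 0.1085])), (array([146.4, 389.9]), 0.65, array([0.6571, 0.1851, 0.1085]))]
index_front [(array([  5.4, 237.1]), 0.86, array([0.4896, 0.0844, 0.127 ]))]
index_back [(array([180.6, 261.5]), 0.86, array([0.6441, 0.0531, 0.127 ])), (array([148.2, 387.8]), 0.64, array([0.6529, 0.1748, 0.127 ]))]
panel_press [(array([ 99. , 203.2]), 0.77, array([0.5592, 0.0297, 0.129 ])), (array([142.4, 158.7]), 0.2, array([ 0.5801, -0.0215,  0.129 ]))]
```

View pics/d2.png

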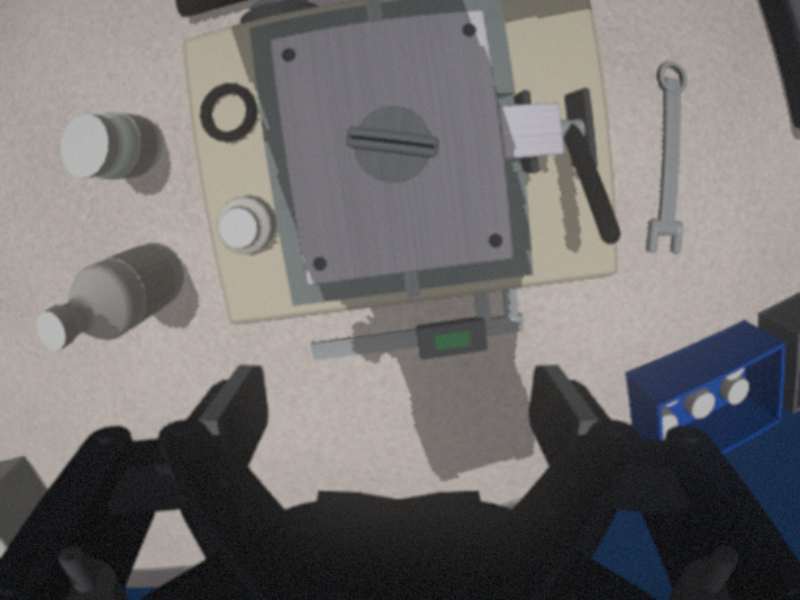

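```bash
python3 - <<'E'
from h import *
st=telemetry.state()
g=lambda c,r,z: atz(*ray("wrist",(r*.64,c*.64),st),z)
A=[g(*p,.129) for p in ((288,55),(469,30),(495,240),(320,263))]
print(np.round(A,4),np.mean(A,0))
for i,j in((0,3),(1,2)): d=A[j]-A[i]; print(np.degrees(np.arctan2(d[1],d[0])),np.linalg.norm(d))
for i,j in((0,1),(3,2)): d=A[j]-A[i]; print(np.degrees(np.arctan2(d[1],d[0]))-90,np.linalg.norm(d))
for z in (.151,.162):
  a,b=g(349,136,z),g(437,147,z); d=b-a; print("wing",(a+b)/2,np.degrees(np.arctan2(d[1],d[0])),np.linalg.norm(d))
f,b=g(374,8,.127),g(411,283,.127); d=b-f; print("idx",f,b,(f+b)/2,np.degrees(np.arctan2(d[1],d[0])),np.linalg.norm(d))
E
```

```text
[[0.4994 0.0324 0.129 ]
 [0.5194 0.1303 0.129 ]
 [0.636  0.1063 0.129 ]
 [0.6163 0.009  0.129 ]] [0.56776624 0.06947482 0.129     ]
-11.323372908586876 0.11918928975234903
-11.604683722582235 0.11912458443996624
-11.520715230044928 0.09990912074752607
-11.483723534633043 0.0993240415839008
wing [0.56735606 0.06997831 0.151     ] 63.42070102234428 0.04373479130569461
wing [0.5679259  0.06990344 0.162     ] 63.42070102234423 0.04166211045629362
idx [0.49003464 0.08555351 0.127     ] [0.64472612 0.05350729 0.127     ] [0.56738038 0.0695304  0.127     ] -11.703961275978953 0.1579759916797173
```

The wrist view shows:
- **Lever:** thrown, with its tip at (612,238).
- **Wing:** from (349,136) to (437,147), at 63.4° in world coordinates.
- **Box:** yaw is −11.5°, so the fastener is at about 75°.

Next I move over the wing and turn the tool.

```bash
python3 -m handwheel '[0.41,-0.018,0,0,0,0.41,-0.018,0,0,0,0.41,-0.018,0,0,0,0.40,-0.018,0,0,0,0,0,0,-0.0688,0]'
python3 -m handwheel '[0,0,0,-0.0688,0,0,0,0,-0.0688,0,0,0,0,-0.0688,0,0,0,0,-0.0688,0,0,0,0,-0.0688,0]'
python3 -m handwheel '[0,0,0,-0.0688,0,0,0,0,-0.0688,0,0,0,0,-0.0688,0,0,0,0,-0.0688,0,0,0,0,0,0]'
python3 -m handwheel '[0,0,0,0,0]'
```

```text
time: 7.3
ee_pos: [0.5658, 0.0695, 0.3144]
ee_rot: [180.0, -0.0, 169.1]
contact_force: [0.1, 0.3, -0.9]
opening: 0.497
gripper_force: 0.0
time: 7.8
ee_pos: [0.5678, 0.0688, 0.314]
ee_rot: [-180.0, 0.0, -149.4]
contact_force: [0.2, 0.9, 0.9]
opening: 0.499
gripper_force: 0.0
time: 8.3
ee_pos: [0.5678, 0.0688, 0.314]
ee_rot: [-180.0, 0.0, -116.5]
contact_force: [0.1, -1.4, -0.3]
opening: 0.501
gripper_force: 0.0
time: 8.4
ee_pos: [0.5678, 0.0687, 0.3139]
ee_rot: [-180.0, 0.0, -116.9]
contact_force: [-0.6, -0.3, -0.5]
opening: 0.5
gripper_force: 0.0
```

```bash
python3 -m handwheel '[0,0,0.6,0,0,0,0,0.6,0,0,0,0,0.5,0,0,0,0,0.34,0,0,0,0,0,0,0]'
python3 -m handwheel '[0,0,0,0,-1,0,0,0,0,-1,0,0,0,0,-1,0,0,0,0,-1,0,0,0,0,-1]'
```

```text
time: 8.9
ee_pos: [0.5664, 0.0687, 0.2097]
ee_rot: [179.8, -0.1, -116.9]
contact_force: [-0.3, -0.1, 0.9]
opening: 0.501
gripper_force: 0.0
time: 9.4
ee_pos: [0.5682, 0.0688, 0.2131]
ee_rot: [-179.9, 0.1, -116.7]
contact_force: [-1.6, 1.2, 5.3]
opening: 0.099
gripper_force: 60.8
```

```bash
python3 -m handwheel '[0,0,0,0.0624,-1,0,0,0,0.0624,-1,0,0,0,0.0624,-1,0,0,0,0.0624,-1,0,0,0,0.0624,-1]'
python3 -m handwheel '[0,0,0,0.0624,-1,0,0,0,0.0624,-1,0,0,0,0.0624,-1,0,0,0,0.0624,-1,0,0,0,0.0624,-1]'
python3 -m handwheel '[0,0,0,0,-1,0,0,0,0,-1,0,0,0,0,-1]'; python3 look.py pics/e.png
```

```text
time: 9.9
ee_pos: [0.5676, 0.0693, 0.2128]
ee_rot: [179.9, 0.0, -154.4]
contact_force: [-5.7, 4.6, 4.5]
opening: 0.101
gripper_force: 60.9
time: 10.4
ee_pos: [0.5674, 0.07, 0.2127]
ee_rot: [179.8, -0.0, 168.2]
contact_force: [-4.2, 7.7, 6.5]
opening: 0.099
gripper_force: 60.9
time: 10.7
ee_pos: [0.5674, 0.07, 0.2128]
ee_rot: [179.8, -0.0, 168.5]
contact_force: [-4.0, 8.0, 5.6]
opening: 0.103
gripper_force: 60.9
[0.5674 0.07   0.2128] [ 1.7984e+02 -3.0000e-02  1.6848e+02] 0.1031894036659755
wing [(array([252.5, 256.3]), 0.71, array([0.5678, 0.0707, 0.151 ]))]
lever_tip []
lever_pivot [(array([215.4, 409. ]), 0.9, array([0.5875, 0.1747, 0.1085]))]
index_front [(array([ 89. , 255.4]), 0.8, array([0.4901, 0.0861, 0.127 ]))]
index_back []
panel_press [(array([231. , 188.8]), 0.69, array([0.5587, 0.0334, 0.129 ]))]
```

```bash
python3 - <<'E'
from h import *
im=imaging.capture("side")[:,:,::-1]
cv2.imwrite("pics/f.png",cv2.resize(np.hstack([im,cv2.imread("pics/e.png")]),(800,300)))
E
```

```text
(no output)
```

View pics/f.png

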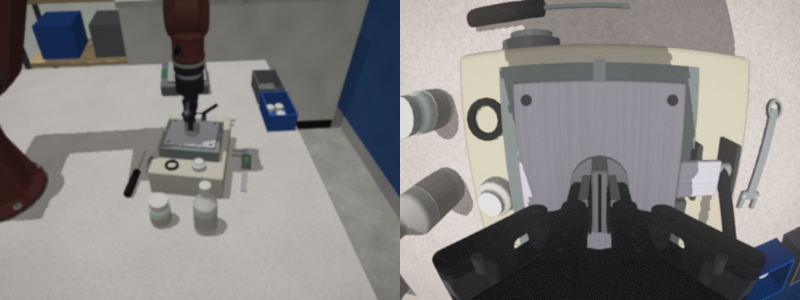

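In the wrist view (right half) the gripped wing points straight at the near index mark (600,65). The lever is over at (727,200). Now I press down.

```bash
python3 -m handwheel '[0,0,0.05,0,-1,0,0,0.05,0,-1,0,0,0.04,0,-1,0,0,0,0,-1]'
python3 -m handwheel '[0,0,0.04,0,-1,0,0,0,0,-1]'
```

```text
time: 11.5
ee_pos: [0.5675, 0.07, 0.206]
ee_rot: [179.8, -0.0, 168.5]
contact_force: [-6.1, 7.5, 10.6]
opening: 0.099
gripper_force: 61.5
time: 11.7
ee_pos: [0.5675, 0.07, 0.2052]
ee_rot: [179.8, 0.0, 168.5]
contact_force: [-10.4, 7.6, 20.7]
opening: 0.104
gripper_force: 63.0
```

```bash
python3 -m handwheel '[0,0,0.01,0,-1,0,0,0,0,-1,0,0,0,0,-1]'
python3 - <<'E'
from h import *
im=imaging.capture("side")[:,:,::-1]
cv2.imwrite("pics/g.png",cv2.resize(im[110:250,170:330],(680,595),interpolation=2))
E
```

```text
time: 12.0
ee_pos: [0.5675, 0.07, 0.2052]
ee_rot: [179.8, 0.0, 168.5]
contact_force: [-11.9, 7.2, 25.6]
opening: 0.104
gripper_force: 63.9
```

View pics/g.png

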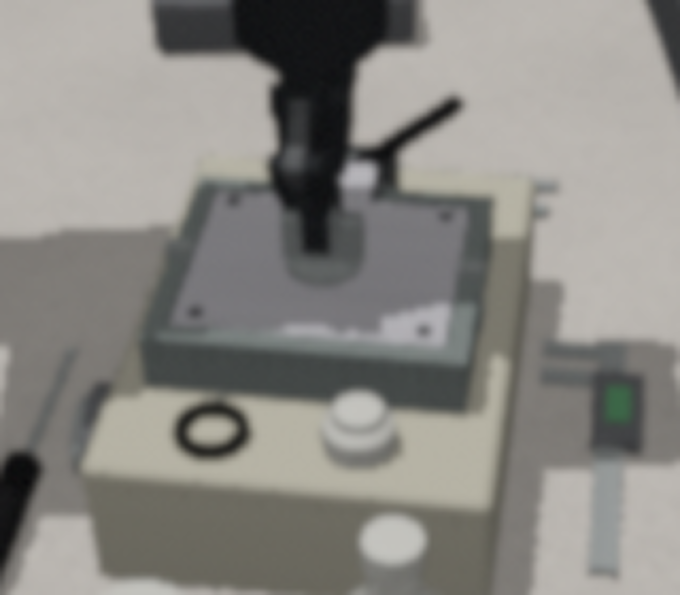

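The panel is flush with the rim, its edge now level with the frame at (300,325). The lever is over at (455,103), the bystanders haven't moved, and the gripper is pressing with about 25 N.

```bash
python3 -c "
from station import arm
print(arm.finish_job())"
```

```text
the job is handed in; nothing more can be done
None
```

I threw the lever, lined the wing up with the index marks and pressed the panel home (about 25 N, still held by the gripper); the job is handed in, but no verdict came back.

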